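Set a blank gas selector by counting clicks, then open its outlet

TASK

The round selector knob on the metal purge-gas box has no marks, so its setting can only be counted: turn it gently anticlockwise (seen from above) until it meets its end stop, without forcing it against the stop, then turn it clockwise exactly four clicks. Only when it stands on the fourth click, push the outlet lever on the same box fully over from the off side to the on side. Let go and leave the timer, bottle and tip box where they stand.

Things in the scene. Friction and masses are not known exactly. Their poses are not given: they have to be found in the camera images.
- selector_box: fixed die-cast metal box, bare aluminium, 134 mm (x) by 234 mm (y) and 62 mm high on rubber feet; origin at the centre of its underside, z up; hose barbs on its +x side. The round knob and the outlet lever stand on its flat top, the knob towards +y, the lever towards -y, 120 mm apart.
- knob_grip (a point): the selector knob: blank round black ribbed knob, 40 mm diameter, upright axis, from 6 to 42 mm over the box's top (below it a 46 mm skirt, 2 to 6 mm). This point is fixed to the box and does not turn: on the knob's axis, 26 mm over the box's top, the height to grip it from both sides, at any yaw, with a gripper pointing down.
- knob_top (a point): centre of the knob's top, 42 mm over the box's top (fixed, does not turn). The knob has eight click positions 20 degrees (0.349 rad) apart. From one to the next takes at most about 0.15 N m, then it snaps on by itself and stays. It starts at rest on one of the clicks 2 to 6 from the stop, unknown which; four clicks are 1.396 rad. Looks give no clue.
- knob_foot (a point): on the knob's axis at the box's top (fixed, does not turn). The anticlockwise end stop is inside, at click position 0, rubber-buffered: past it the torque rises with no click by 2 N m per rad (0.25 N m at 0.125 rad). Over 0.45 N m (0.22 rad into the buffer) is forcing it. Let go, the knob returns to within 0.03 rad of position 0.
- stop_buffer: the sprung rubber buffer of the end stop, shut inside the box 30 mm from the knob's axis, out of sight and reach; a pin on the knob presses it: 15 N on it is the 0.45 N m above. Listed only so that the rules can name it.
- ridge_before: small ridge between the third and the fourth click on the detent ring inside the box, out of sight and reach. A sprung pawl on the knob rests between this ridge and ridge_after, pressing on both with about 3 N, when the knob has settled on the fourth click. Its pose says nothing about where the knob stands.
- ridge_after: small ridge between the fourth and the fifth click on the detent ring inside the box, out of sight and reach (see ridge_before).
- outlet_lever (a joint): angle of the outlet lever in rad: 0 = off, leaning 0.5 rad towards the box's -x side; 1.0 = fully on, leaning 0.5 rad towards the box's +x side. It turns about a level axis along the box's y, 22 mm over the box's top, takes about 1 N at the ball and stays where it is left.
- outlet_lever_tip (a point): centre of the 26 mm black ball at the end of the lever's 10 mm steel rod, 55 mm from the lever's pivot (about 132 mm over the bench when off or on, 139 mm when upright); it moves with the lever.
- timer_mid (a point): bystander: white flat bench timer, 68 x 68 x 18 mm, lying loose near the box; its centre.
- bottle_mid (a point): bystander: white screw-cap bottle, 45 mm diameter, 88 mm high, standing loose near the knob end of the box; its centre, 44 mm up.
- tip_box_mid (a point): bystander: box of pipette tips, 92 x 126 x 87 mm, standing loose near the box; its centre.

How it is judged:
On the way, in this order (a step that is already met when the one before it is completed fails the run):
1. the knob is turned anticlockwise against its end stop (over 2 N on the buffer, 0.06 N m) (contact force between stop_buffer and anything else above 2 N), for 0.05 s.
2. the knob stands on the fourth click from the end stop, the lever still off (contact force between each of ridge_before, ridge_after and anything else above 0.5 N and value of joint outlet_lever below 0.3 rad), for 0.2 s.
3. the outlet lever is over on the on side (contact force between each of ridge_before, ridge_after and anything else above 0.5 N and value of joint outlet_lever above 0.9 rad), for 0.1 s.
At the end, for the whole second after the job is handed in: the knob rests on the fourth click from its anticlockwise end stop (settled in it: the pawl presses on both neighbouring ridges with over 0.5 N) and the outlet lever is fully over on the on side (at least 0.9 of its 1.0 rad); knob and lever are released (all of step 3); the robot touches nothing.
It fails at once if the knob is forced against the end stop (over 15 N on its buffer, about 0.45 N m at the knob) (contact force between stop_buffer and anything else above 15 N).
It fails at once if the lever is thrown (past 0.4 rad) while the knob is not on the fourth click (value of joint outlet_lever above 0.4 rad and not (contact force between each of ridge_before, ridge_after and anything else above 0.2 N)).
It fails at once if the bench timer is shifted by more than 20 mm (distance of timer_mid from where it was at the start of the episode above 0.02 m).
It fails at once if the bottle is shifted by more than 20 mm (distance of bottle_mid from where it was at the start of the episode above 0.02 m).
It fails at once if the tip box is shifted by more than 20 mm (distance of tip_box_mid from where it was at the start of the episode above 0.02 m).
It also fails if it takes over 64 s, if anything falls off the work surface, if the arm or the gripper's body presses on something with over 40 N, if the wrist force passes 120 N, or if a joint passes its speed limit or range.

ROBOT

A 6-joint arm with a two-finger parallel gripper is mounted at the origin on a cart in front of the work surface, level with it; the furniture and walls round the work are solid. World frame = base frame: x ahead of the robot, y to its left, z up, the work surface at z = 0. Lengths are in m, angles in rad, forces in N, time in s.
With the tool pointing down it reaches from about 0.25 to 0.85 m from the base axis. Payload 12.5 kg.
Tool frame: the origin (TCP) lies on the centre line of the jaws, within the pads' length; the fingertips stand 22 mm ahead of it and the grasp point (between the pads) lies 3 mm ahead of it (r.nose_length is the distance from the TCP to the fingertips, in m); z points along the fingers, y is the direction in which the jaws open and shut (so a half turn about z gives the same grasp; the last joint's range is limited). The gripper opens to 93 mm and grips with 3 to 60 N. Pads are 15 mm wide; open, the fingers measure 128 mm over their backs; the gripper's body (75 mm by 188 mm) begins 65 mm behind the grasp point.
Start: joints at [-1.286, 0.351, 1.652, -0, 1.139, -0.085], TCP at [0.199, -0.513, 0.241] pointing down, gripper open.
Joint ranges: [-2.75, 2.75], [-0.79, 2.1], [0.01, 2.65], [-1.57, 4.71], [0.07, 3.14], [-2.87, 2.87]. Speed limits (rad/s): [2.22, 2.22, 2.79, 3.14, 3.14, 3.14].

INTERFACE

Orientations are given as a rotation vector (axis times angle).
In Python, from cell import r gives the robot as it stands.
- The arm moves only by the tool step_arm, never from a script. Its argument "moves" is a list of rows, each a list of 5 numbers: the gripper's target within -1 to 1 (fully open at 1, half-way at 0, shut at -1), then the shift along the tool's x, y, z in m, then the turn about the tool's z in rad. A call has 1 to 10 rows; each row is the pose to reach, as a shift and turn from the pose commanded when the call began, along the tool's axes at that moment; what a row does not reach only later rows make up. A row lasts 1/10 s, in which the tool goes at most 50 mm and 8.59 degrees, less where a joint would pass 70% of its speed; a pose out of reach is approached as far as the arm can. A call with a gripper value outside its range is refused whole. The fingers move at their own pace and stop on an object; "force" is the grip in N (left out, the last holds). Time passes only in rows, so rows that repeat a pose let the fingers close. It gives the time, the measured TCP pose, the force and the opening at its end, in the units of the state.
- r.sense(): the state, without advancing time (a new reading comes with each control period).
- r.get_image(name): name is "side" or "top" or "wrist"; returns a dict with "color" (420x560x3 uint8, red, green, blue), "fovy" (degrees; the focal length in pixels is half the picture's height over the tangent of half this angle, whatever the lens; pixels are square), "cx", "cy" (the principal point, pixels), "extrinsics" (4x4, takes a point from camera to world coordinates). Camera axes: x right, y down, z forward; pixel columns grow to the right and rows downward; lengths in m; the calibration is good to about 2 mm. The wrist camera is an equidistant fisheye: a pixel r from the principal point sees the ray r / f radians off the axis. A picture is of the moment at which its call begins. There is no depth.
- r.hand_in(): hands the job in, once; it reports no verdict.
The state is a dict: "time": time; "qpos": joint angles; "dq": joint speeds; "effort": joint torques, N m; "tcp_pos": TCP position; "eef_rot": TCP orientation; "wrist_force": force on the tool from outside, world axes, zero at the start; "torque": the same for the moment, N m; "width": finger opening in m.
Only numpy, scipy, OpenCV 4.12 (cv2) and the standard library are available. Lean on these libraries where they do the work, as an engineer would, in place of code of your own. Each camera call takes 0.05 s, during which the arm holds its last target.

## Working session

There is one attempt and no reset: what is moved stays moved. The work goes in short steps, Python scripts to look and compute and a tool call to move; the robot and the scene stay as the last step left them, time stands still between calls to the robot, and variables do not carry over. Pictures are saved under pics/ and viewed, and the job is handed in when it is done.

Besides the shell and the picture viewer there is one more tool, called after "Request:" by a JSON object that holds its "fn" and its "kwargs", one argument or row to a line. step_arm: Moves the arm, as the interface text tells. Its arguments: {"type":"object","properties":{"moves":{"type":"array","items":{"type":"array","items":{"type":"number"}}},"force":{"type":"number"}},"required":["moves"]}

```bash
ls; mkdir -p pics
python3 - <<'E'
from cell import r
import cv2,numpy as np
np.set_printoptions(precision=4,suppress=True)
for n in ["side","top","wrist"]:
    d=r.get_image(n); cv2.imwrite(f"pics/{n}0.png",d["color"][:,:,::-1]); print(n,d["fovy"],d["cx"],d["cy"]);print(d["extrinsics"])
print(r.sense(), r.nose_length)
E
```

```text
pics
side 56.55655008005478 277.8655302023905 205.68314532992028
[[ 0.0546 -0.5859  0.8086 -0.1625]
 [-0.9985 -0.0339  0.0429  0.3523]
 [ 0.0023 -0.8097 -0.5869  0.5979]
 [ 0.      0.      0.      1.    ]]
top 53.606142732275366 281.41216767922265 210.9348757666419
[[-0.0008 -0.9941  0.1084  0.4539]
 [-1.      0.0013  0.004   0.3764]
 [-0.0041 -0.1084 -0.9941  0.9495]
 [ 0.      0.      0.      1.    ]]
wrist 65.70646984690485 279.4918046762355 212.00223737257176
[[ 0.3612 -0.8931 -0.268   0.2733]
 [-0.9325 -0.3462 -0.1032 -0.4821]
 [-0.0006  0.2872 -0.9579  0.3842]
 [ 0.      0.      0.      1.    ]]
{'time': 0.15, 'qpos': array([-1.2856,  0.3511,  1.6523,  0.    ,  1.1391, -0.0846]), 'dq': array([ 0.0005, -0.0018, -0.0036, -0.0001,  0.0016, -0.0004]), 'effort': array([  0.0014, -49.7463, -28.5342,   0.07  ,   0.0246,  -0.0001]), 'tcp_pos': array([ 0.1987, -0.5126,  0.2402]), 'eef_rot': array([-3.0872, -0.5774,  0.0001]), 'wrist_force': array([ 0.709 ,  0.5616, -0.4437]), 'torque': array([ 0.0472, -0.0084, -0.0238]), 'width': 0.09266145536317433} 0.022
```

View pics/side0.png

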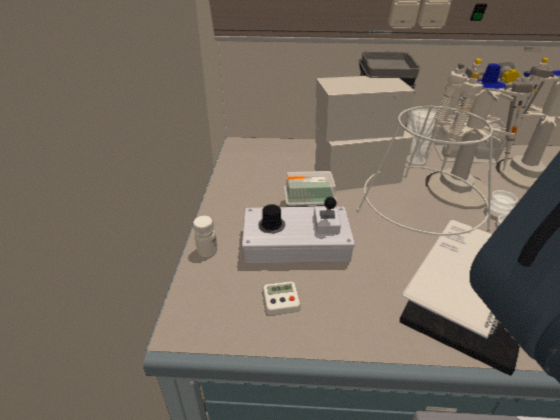

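View pics/top0.png

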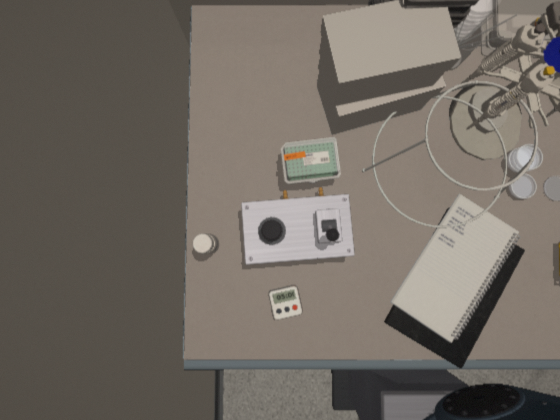

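The side view shows the box with its knob (271,216) and the lever ball (330,202). In the top view the knob is at (271,231) and the ball at (332,235), which is the lower, -x, off side. The bottle is at (204,243), the timer at (285,303) and the tip box at (311,160).

Run:
```python
import cv2
a=cv2.imread("pics/top0.png")[180:280,180:370]; cv2.imwrite("pics/topc.png",cv2.resize(a,None,fx=4,fy=4,interpolation=cv2.INTER_CUBIC))
a=cv2.imread("pics/side0.png")[180:280,180:370]; cv2.imwrite("pics/sidec.png",cv2.resize(a,None,fx=4,fy=4,interpolation=cv2.INTER_CUBIC))
```

```text
(no output)
```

View pics/topc.png

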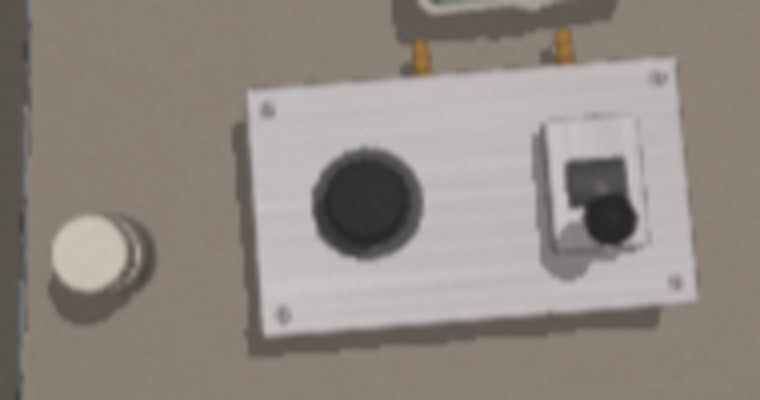

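View pics/sidec.png

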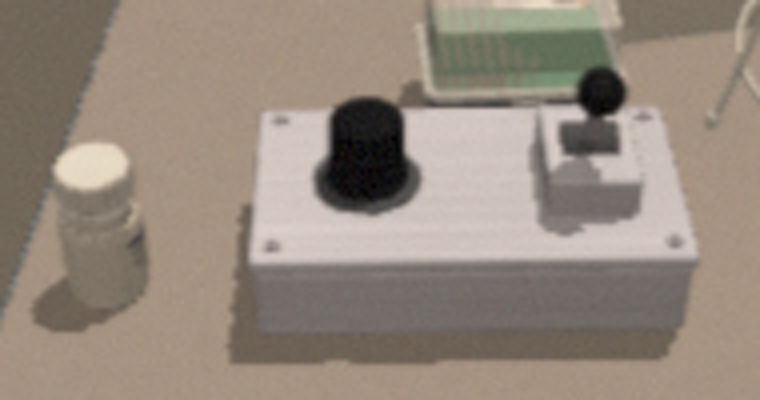

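```bash
cat > h.py <<'E'
import numpy as np
np.set_printoptions(precision=4,suppress=True)
from cell import r
def ray(d,u,v):
    f=210/np.tan(np.radians(d["fovy"]/2))
    E=d["extrinsics"];return E[:3,3],E[:3,:3]@np.array([(u-d["cx"])/f,(v-d["cy"])/f,1])
def at(d,u,v,z):
    o,w=ray(d,u,v);return o+w*(z-o[2])/w[2]
E
python3 - <<'E'
from h import *
t=r.get_image("top");s=r.get_image("side")
c=lambda x,y:(180+(x+.5)/4-.5,180+(y+.5)/4-.5)
for n,d,P in (("top",t,[(248,90),(676,58),(697,300),(265,337)]),("side",s,[(262,110),(662,108),(694,262),(250,262)])):
    q=np.array([at(d,*c(*p),.062) for p in P]);print(n,q[:,:2],q.mean(0),"yaw",[np.arctan2(*(a-b)[[1,0]])-np.pi/2 for a,b in((q[0],q[1]),(q[3],q[2]))])
print("knob",at(t,*c(365,200),.104),at(s,*c(367,113),.104), "skirt",at(t,*c(367,203),.068),at(s,*c(367,180),.068))
print("ball",at(t,*c(610,218),.132),at(s,*c(602,91),.132))
print("bottle",at(t,*c(89,253),.088),at(s,*c(94,166),.088))
print("timer",at(t,285,303,.018),"tip",[at(t,*p,.087) for p in((281,142),(338,139),(341,180),(284,183))])
E
```

```text
top [[0.5699 0.4657]
 [0.5869 0.2351]
 [0.4572 0.2263]
 [0.4379 0.4554]] [0.513  0.3456 0.062 ] yaw [np.float64(0.0738884847330541), np.float64(0.08403645503067092)]
side [[0.5657 0.4672]
 [0.5811 0.2346]
 [0.4468 0.2296]
 [0.4338 0.4572]] [0.5069 0.3471 0.062 ] yaw [np.float64(0.06622016090547489), np.float64(0.05717650522037898)]
knob [0.5078 0.4013 0.104 ] [0.5091 0.4018 0.104 ] skirt [0.5085 0.4013 0.068 ] [0.4968 0.4013 0.068 ]
ball [0.4971 0.2801 0.132 ] [0.4971 0.2796 0.132 ]
bottle [0.4816 0.5445 0.088 ] [0.4754 0.5439 0.088 ]
timer [0.3516 0.3725 0.018 ] tip [array([0.6954, 0.3807, 0.087 ]), array([0.7016, 0.2595, 0.087 ]), array([0.6132, 0.2545, 0.087 ]), array([0.607 , 0.3744, 0.087 ])]
```

Request:
{"fn": "step_arm", "kwargs": {
  "moves": [
    [1, 0.5, -0.785, 0, 0],
    [1, 0.5, -0.785, 0, 0],
    [1, 0.5, -0.785, 0, 0],
    [1, 0.5, -0.785, 0, 0],
    [1, 0.5, -0.785, 0, 0],
    [1, 0.5, -0.785, 0, 0],
    [1, 0.5, -0.785, 0, 0],
    [1, 0.5, -0.785, 0, 0],
    [1, 0.5, -0.785, 0, 0],
    [1, 0.5, -0.785, 0, 0]
  ]
}}

```text
time: 1.25
tcp_pos: [0.2959, -0.0269, 0.241]
eef_rot: [3.088, 0.577, 0.002]
wrist_force: [1.0, 0.1, 0.1]
width: 0.0929
```

Request:
{"fn": "step_arm", "kwargs": {
  "moves": [
    [1, 0.233, -0.368, 0, 0],
    [1, 0.233, -0.368, 0, 0],
    [1, 0.233, -0.368, 0, 0],
    [1, 0.233, -0.368, 0, 0],
    [1, 0.233, -0.368, 0, 0],
    [1, 0.233, -0.368, 0, 0],
    [1, 0.233, -0.368, 0, 0],
    [1, 0.233, -0.368, 0, 0],
    [1, 0.233, -0.368, 0, 0],
    [1, 0.233, -0.368, 0, 0]
  ]
}}

```text
time: 2.25
tcp_pos: [0.3804, 0.4021, 0.2399]
eef_rot: [-3.087, -0.582, -0.0]
wrist_force: [-0.5, -0.6, 0.1]
width: 0.0925
```

Run:
```python
from h import *
import cv2
s=r.sense();print(s["time"],s["tcp_pos"],s["eef_rot"],s["qpos"])
R=cv2.Rodrigues(s["eef_rot"])[0]; print(R)
print(R.T@(np.array([.508,.4015,.16])-s["tcp_pos"]))
```

```text
2.25 [0.3804 0.4021 0.2399] [-3.0867 -0.5817 -0.0001] [0.7288 0.3577 1.6436 0.0005 1.14   1.9268]
[[ 0.9314  0.364  -0.    ]
 [ 0.364  -0.9314  0.0006]
 [ 0.0002 -0.0006 -1.    ]]
[0.1186 0.047  0.0799]
```

Request:
{"fn": "step_arm", "kwargs": {
  "moves": [
    [1, 0.119, 0.047, 0, 0],
    [1, 0.119, 0.047, 0.04, 0],
    [1, 0.119, 0.047, 0.04, 0],
    [1, 0.119, 0.047, 0.04, 0],
    [1, 0.119, 0.047, 0.04, 0]
  ]
}}

```text
time: 2.75
tcp_pos: [0.5081, 0.3969, 0.2001]
eef_rot: [3.088, 0.576, -0.002]
wrist_force: [-1.2, -0.2, 0.6]
width: 0.0929
```

Run:
```python
from h import *
import cv2
s=r.sense();print(s["time"],s["tcp_pos"],s["eef_rot"])
for n in("wrist","top","side"):
  d=r.get_image(n);cv2.imwrite(f"pics/{n}1.png",d["color"][:,:,::-1])
  if n=="wrist": print(repr(d["extrinsics"]))
```

```text
2.75 [0.5081 0.3969 0.2001] [ 3.0878  0.5757 -0.0024]
array([[ 0.3602, -0.8932, -0.2692,  0.5829],
       [-0.9329, -0.3446, -0.1046,  0.4275],
       [ 0.0007,  0.2888, -0.9574,  0.344 ],
       [ 0.    ,  0.    ,  0.    ,  1.    ]])
```

View pics/wrist1.png

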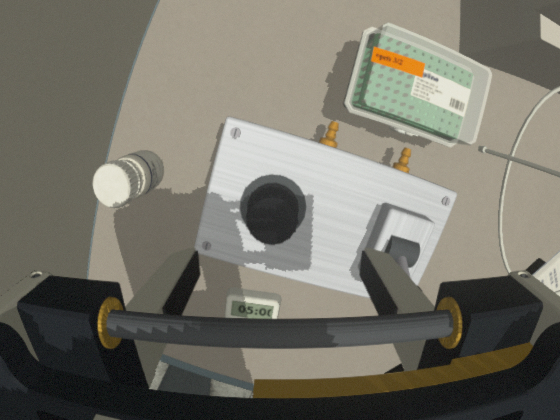

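View pics/side1.png

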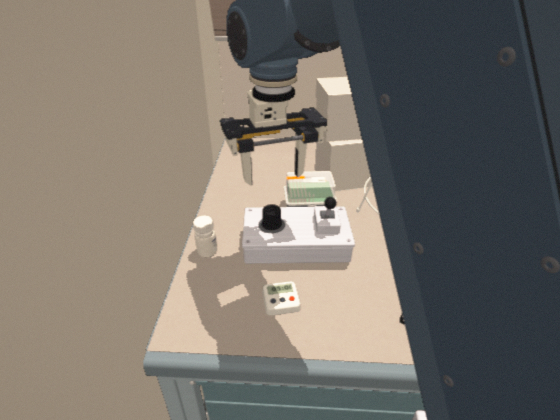

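The wrist view shows the knob's skirt at about (273,210) and its top at about (273,216). The fingers straddle it along the lower edge of the view.

```bash
python3 - <<'E'
import cv2,numpy as np
a=cv2.imread("pics/wrist1.png")[150:270,200:340]; a=cv2.convertScaleAbs(a,alpha=2.5,beta=10); cv2.imwrite("pics/wc.png",cv2.resize(a,None,fx=5,fy=5,interpolation=cv2.INTER_CUBIC))
E
cat >> h.py <<'E'
def wat(d,u,v,z):
    f=210/np.tan(np.radians(d["fovy"]/2)); x,y=u-d["cx"],v-d["cy"]; p=np.hypot(x,y);t=p/f
    w=d["extrinsics"][:3,:3]@np.array([np.sin(t)*x/p,np.sin(t)*y/p,np.cos(t)]);o=d["extrinsics"][:3,3]
    return o+w*(z-o[2])/w[2]
E
```

```text
(no output)
```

View pics/wc.png

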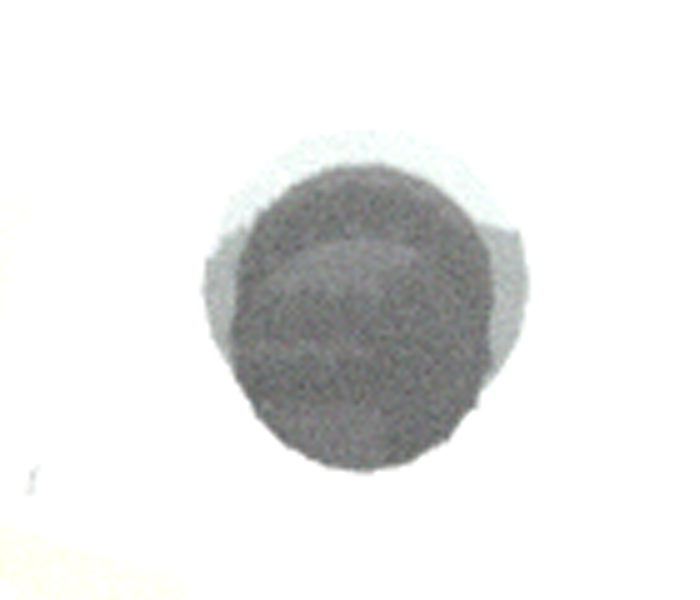

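Run:
```python
from h import *
d=r.get_image("wrist")
print(wat(d,272.0,220.8,.104),wat(d,272.8,205.7,.068))
s=r.sense();print(s["time"],s["tcp_pos"],s["eef_rot"])
```

```text
[0.5057 0.4051 0.104 ] [0.5078 0.406  0.068 ]
2.95 [0.5075 0.3981 0.2018] [-3.0873 -0.5788 -0.0017]
```

Request:
{"fn": "step_arm", "kwargs": {
  "moves": [
    [1, 0.0015, -0.0055, 0.03, 0],
    [1, 0.0015, -0.0055, 0.06, 0],
    [1, 0.0015, -0.0055, 0.085, 0],
    [1, 0.0015, -0.0055, 0.1, 0],
    [1, 0.0015, -0.0055, 0.106, 0],
    [1, 0.0015, -0.0055, 0.106, 0]
  ]
}}

```text
time: 3.55
tcp_pos: [0.5075, 0.4036, 0.0949]
eef_rot: [3.088, 0.578, -0.0]
wrist_force: [0.2, 0.2, -0.4]
width: 0.0932
```

Run:
```python
from h import *
import cv2
for i in range(3):
  d=r.get_image("wrist"); s=r.sense();print(s["time"],s["tcp_pos"],s["wrist_force"],s["torque"])
cv2.imwrite(f"pics/wrist2.png",d["color"][:,:,::-1])
```

```text
3.6 [0.5079 0.4038 0.0956] [ 1.0874 -0.0921 -0.5838] [-0.0694 -0.0345 -0.007 ]
3.65 [0.5081 0.4039 0.096 ] [-1.102   0.2446 -0.4011] [-0.0046  0.0077  0.0586]
3.7 [0.5082 0.4038 0.096 ] [-0.6557  0.9532  0.7004] [-0.0504  0.023   0.0081]
```

View pics/wrist2.png

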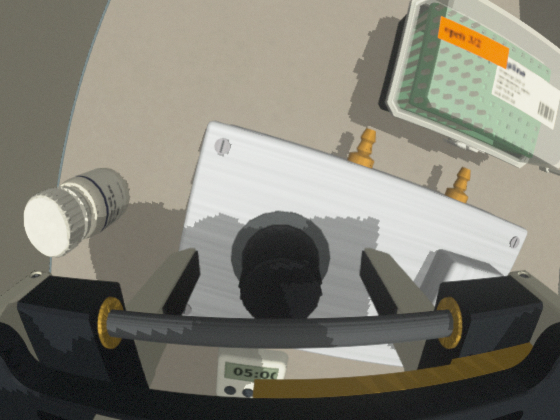

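The knob is centred between the fingers, at column 280. Closing gently now.

Request:
{"fn": "step_arm", "kwargs": {
  "moves": [
    [-1, 0, 0, 0, 0],
    [-1, 0, 0, 0, 0],
    [-1, 0, 0, 0, 0],
    [-1, 0, 0, 0, 0],
    [-1, 0, 0, 0, 0],
    [-1, 0, 0, 0, 0],
    [-1, 0, 0, 0, 0],
    [-1, 0, 0, 0, 0]
  ],
  "force": 15
}}

```text
time: 4.5
tcp_pos: [0.5077, 0.4034, 0.0946]
eef_rot: [3.088, 0.578, -0.0]
wrist_force: [-0.5, -0.4, 0.2]
width: 0.0399
```

```bash
cat >> h.py <<'E'
def rd(n=4):
    import cv2
    F=[];T=[];Y=[]
    for i in range(n):
        r.get_image("wrist"); s=r.sense();F.append(s["wrist_force"]);T.append(s["torque"]);R=cv2.Rodrigues(s["eef_rot"])[0];Y.append(np.arctan2(R[1,0],R[0,0]))
    print("t",s["time"],"F",np.mean(F,0),"T",np.mean(T,0),"sd",np.std(T,0),"yaw",np.mean(Y),"w",s["width"],"q6",s["qpos"][5],"eff6",s["effort"][5])
E
python3 -c "
from h import *
rd()"
```

```text
t 4.7 F [ 0.1473 -0.4643  0.2132] T [-0.0849 -0.0232 -0.0044] sd [0.0577 0.0209 0.0194] yaw 0.36979815160826573 w 0.03951625324106546 q6 1.800690441510887 eff6 -0.00031981459869712126
```

Request:
{"fn": "step_arm", "kwargs": {
  "moves": [
    [-1, 0, 0, 0, -0.05],
    [-1, 0, 0, 0, -0.1],
    [-1, 0, 0, 0, -0.1]
  ]
}}

```text
time: 5.0
tcp_pos: [0.5075, 0.4034, 0.0946]
eef_rot: [3.055, 0.732, -0.0]
wrist_force: [-1.2, 0.3, 0.2]
width: 0.0399
```

```bash
python3 -c "
from h import *
rd(2)"
```

```text
t 5.1 F [-0.966  -0.2449 -0.0497] T [-0.0766  0.0456 -0.0132] sd [0.0254 0.0383 0.0126] yaw 0.4687239578332588 w 0.03973225022430047 q6 1.7020412722620673 eff6 -0.12220399919897318
```

Request:
{"fn": "step_arm", "kwargs": {
  "moves": [
    [-1, 0, 0, 0, -0.05],
    [-1, 0, 0, 0, -0.05]
  ]
}}

```text
time: 5.3
tcp_pos: [0.5075, 0.4034, 0.0946]
eef_rot: [3.036, 0.807, -0.0]
wrist_force: [-0.8, -0.1, -0.3]
width: 0.04
```

```bash
python3 -c "
from h import *
rd(2)"
```

```text
t 5.4 F [-1.5421  0.6875 -0.4709] T [-0.0496  0.1298  0.0519] sd [0.0237 0.006  0.0216] yaw 0.5182598560561054 w 0.03974769836221058 q6 1.6525089697149036 eff6 -0.0348936568479985
```

Request:
{"fn": "step_arm", "kwargs": {
  "moves": [
    [-1, 0, 0, 0, -0.05],
    [-1, 0, 0, 0, -0.1],
    [-1, 0, 0, 0, -0.1]
  ]
}}

```text
time: 5.7
tcp_pos: [0.5075, 0.4036, 0.0946]
eef_rot: [-2.992, -0.958, 0.0]
wrist_force: [-1.8, 1.0, -0.6]
width: 0.0394
```

```bash
python3 -c "
from h import *
rd(2)"
```

```text
t 5.8 F [-2.0441  1.7492 -0.5878] T [0.1487 0.2904 0.0835] sd [0.0461 0.011  0.0048] yaw 0.6178309198806506 w 0.03932475308718162 q6 1.5528995653470132 eff6 -0.03979746485128999
```

Request:
{"fn": "step_arm", "kwargs": {
  "moves": [
    [-1, 0, 0, 0, -0.05],
    [-1, 0, 0, 0, -0.1],
    [-1, 0, 0, 0, -0.1]
  ]
}}

```text
time: 6.1
tcp_pos: [0.5074, 0.4036, 0.0946]
eef_rot: [-2.94, -1.105, 0.001]
wrist_force: [-3.2, 2.0, 0.0]
width: 0.0399
```

```bash
python3 -c "
from h import *
rd(2)"
```

```text
t 6.2 F [-3.1083  2.7505  0.0678] T [0.4289 0.4555 0.211 ] sd [0.0028 0.0252 0.0073] yaw 0.7177153835072846 w 0.039786851891061396 q6 1.4529502904031493 eff6 0.12485451065003872
```

Request:
{"fn": "step_arm", "kwargs": {
  "moves": [
    [-1, 0, 0, 0, -0.05],
    [-1, 0, 0, 0, -0.1],
    [-1, 0, 0, 0, -0.1]
  ]
}}

```text
time: 6.5
tcp_pos: [0.5075, 0.4039, 0.0946]
eef_rot: [-2.881, -1.25, -0.0]
wrist_force: [-2.8, 4.3, -1.3]
width: 0.0399
```

```bash
python3 -c "
from h import *
rd(2)"
```

```text
t 6.6 F [-3.2875  4.433  -1.516 ] T [ 0.7564  0.4352 -0.0408] sd [0.0145 0.0335 0.0122] yaw 0.817585037802672 w 0.039758066198556506 q6 1.3529020208545401 eff6 -0.11445296695455909
```

Request:
{"fn": "step_arm", "kwargs": {
  "moves": [
    [-1, 0, -0.001, 0, 0],
    [-1, 0, -0.001, 0, 0]
  ]
}}

```text
time: 6.8
tcp_pos: [0.5074, 0.404, 0.0946]
eef_rot: [2.882, 1.25, 0.002]
wrist_force: [1.4, 0.5, -2.1]
width: 0.0398
```

```bash
python3 -c "
from h import *
rd(3);s=r.sense();print(s['tcp_pos'],s['dq'],s['effort'])"
```

```text
t 6.95 F [ 2.6037  0.4316 -3.193 ] T [-0.0124 -0.6397 -0.0969] sd [0.0369 0.048  0.0025] yaw 0.8188868677247526 w 0.039851746766906886 q6 1.3527881900582672 eff6 -0.05530793219804764
[0.5074 0.4039 0.0946] [-0.0003  0.0006 -0.0003 -0.0013 -0.0001 -0.0042] [  1.3366 -66.1613 -24.7264   0.4315   0.7588  -0.0553]
```

Request:
{"fn": "step_arm", "kwargs": {
  "moves": [
    [-1, -0.0015, 0.0002, 0, 0],
    [-1, -0.0015, 0.0002, 0, 0]
  ]
}}

```text
time: 7.15
tcp_pos: [0.5072, 0.4037, 0.0947]
eef_rot: [-2.881, -1.251, -0.006]
wrist_force: [7.4, 8.0, -9.0]
width: 0.0395
```

```bash
python3 -c "
from h import *
rd(3)"
```

```text
t 7.3 F [ 8.6274  6.7842 -8.8443] T [ 1.1111 -1.4445 -0.0848] sd [0.0106 0.0188 0.0304] yaw 0.8192436845750616 w 0.03998106983992922 q6 1.3516986015354517 eff6 -0.05350490100681782
```

Request:
{"fn": "step_arm", "kwargs": {
  "moves": [
    [-1, 0, 0, 0, -0.05],
    [-1, 0, 0, 0, -0.05]
  ]
}}

```text
time: 7.5
tcp_pos: [0.507, 0.4036, 0.0948]
eef_rot: [-2.848, -1.325, -0.005]
wrist_force: [6.3, 4.9, -5.9]
width: 0.0396
```

```bash
python3 -c "
from h import *
rd(2)"
```

```text
t 7.6 F [ 6.4591  5.6629 -6.2711] T [ 1.0214 -1.2494  0.0039] sd [0.0331 0.0052 0.0424] yaw 0.8696135874246165 w 0.03978084368686767 q6 1.3015250586960154 eff6 -0.09607100626453757
```

Request:
{"fn": "step_arm", "kwargs": {
  "moves": [
    [-1, 0, 0, 0, -0.05],
    [-1, 0, 0, 0, -0.05]
  ]
}}

```text
time: 7.8
tcp_pos: [0.507, 0.4037, 0.0948]
eef_rot: [-2.814, -1.396, -0.005]
wrist_force: [6.2, 6.2, -7.3]
width: 0.0394
```

```bash
python3 -c "
from h import *
rd(2)"
```

```text
t 7.9 F [ 7.0603  5.9893 -7.9257] T [ 1.0326 -1.2517  0.0151] sd [0.0022 0.0129 0.0128] yaw 0.9197431033319285 w 0.03993227003245563 q6 1.2514679450531534 eff6 -0.04259243840351701
```

Request:
{"fn": "step_arm", "kwargs": {
  "moves": [
    [0.1, 0, 0, 0, 0],
    [0.1, 0, 0, 0, 0],
    [0.1, 0, 0, 0, 0]
  ]
}}

```text
time: 8.2
tcp_pos: [0.5059, 0.4027, 0.0947]
eef_rot: [2.815, 1.394, -0.001]
wrist_force: [0.5, -0.4, 0.3]
width: 0.0508
```

```bash
python3 -c "
from h import *
rd(3)"
```

```text
t 8.35 F [ 0.348  -0.2778 -0.0056] T [-0.0172 -0.0431 -0.0066] sd [0.0166 0.0325 0.0119] yaw 0.9197107773288025 w 0.05115103214789248 q6 1.2514278123216915 eff6 0.0009509476512903348
```

Request:
{"fn": "step_arm", "kwargs": {
  "moves": [
    [-1, 0, 0, 0, 0],
    [-1, 0, 0, 0, 0],
    [-1, 0, 0, 0, 0]
  ]
}}

```text
time: 8.65
tcp_pos: [0.5062, 0.4027, 0.0947]
eef_rot: [2.815, 1.394, 0.0]
wrist_force: [1.2, -1.2, 0.7]
width: 0.0402
```

```bash
python3 -c "
from h import *
rd(3)"
```

```text
t 8.8 F [ 0.8965 -1.596   0.0779] T [-0.3425 -0.2252 -0.0295] sd [0.0258 0.0546 0.0206] yaw 0.9197611904992694 w 0.03972455337773127 q6 1.2514367826901591 eff6 -0.004529752477537841
```

Request:
{"fn": "step_arm", "kwargs": {
  "moves": [
    [-1, 0, 0, 0, -0.05],
    [-1, 0, 0, 0, -0.09],
    [-1, 0, 0, 0, -0.09]
  ]
}}

```text
time: 9.1
tcp_pos: [0.5062, 0.4027, 0.0947]
eef_rot: [2.749, 1.521, 0.0]
wrist_force: [1.1, -2.3, 0.5]
width: 0.0394
```

```bash
python3 -c "
from h import *
rd(2)"
```

```text
t 9.2 F [ 1.5862 -2.7807  0.7159] T [-0.5161 -0.4117  0.1716] sd [0.0195 0.0388 0.0233] yaw 1.0090828107000314 w 0.03957527785875538 q6 1.1624350554974956 eff6 0.06980500649660826
```

Request:
{"fn": "step_arm", "kwargs": {
  "moves": [
    [-1, 0, 0, 0, -0.04],
    [-1, 0, 0, 0, -0.04]
  ]
}}

```text
time: 9.4
tcp_pos: [0.5062, 0.4027, 0.0947]
eef_rot: [2.718, 1.574, 0.0]
wrist_force: [1.0, -3.0, 0.6]
width: 0.0395
```

```bash
python3 -c "
from h import *
rd(2)"
```

```text
t 9.5 F [ 2.2855 -2.9967  1.0479] T [-0.6465 -0.5804  0.3118] sd [0.0013 0.0238 0.048 ] yaw 1.0487016577503234 w 0.03964454586405893 q6 1.1226858683628083 eff6 0.23331104312092066
```

Request:
{"fn": "step_arm", "kwargs": {
  "moves": [
    [-1, 0, 0, 0, -0.04],
    [-1, 0, 0, 0, -0.04]
  ]
}}

```text
time: 9.7
tcp_pos: [0.5062, 0.4028, 0.0947]
eef_rot: [2.687, 1.628, 0.0]
wrist_force: [2.9, -4.6, 0.5]
width: 0.0398
```

```bash
python3 -c "
from h import *
rd(2)"
```

```text
t 9.8 F [ 2.5528 -4.4542  0.3176] T [-0.7192 -0.657   0.2593] sd [0.0028 0.0037 0.0172] yaw 1.0883411056391936 w 0.039836959168763654 q6 1.0829683889084019 eff6 0.16317253466695547
```

Request:
{"fn": "step_arm", "kwargs": {
  "moves": [
    [-1, 0, 0, 0, 0.04],
    [-1, 0, 0, 0, 0.04]
  ]
}}

```text
time: 10.0
tcp_pos: [0.5063, 0.403, 0.0947]
eef_rot: [-2.72, -1.571, -0.001]
wrist_force: [5.0, -2.3, -0.2]
width: 0.0397
```

```bash
python3 -c "
from h import *
rd(3)"
```

```text
t 10.15 F [ 4.7357 -1.1492  0.0379] T [-0.3902 -0.8752 -0.0069] sd [0.0377 0.0181 0.0029] yaw 1.0496224352892227 w 0.039534359534642 q6 1.1211847036885063 eff6 0.05266439518891275
```

Request:
{"fn": "step_arm", "kwargs": {
  "moves": [
    [0.1, 0, 0, 0, 0],
    [0.1, 0, 0, 0, 0],
    [0.1, 0, 0.0006, 0, 0],
    [-1, 0, 0.0006, 0, 0],
    [-1, 0, 0.0006, 0, 0],
    [-1, 0, 0.0006, 0, 0]
  ]
}}

```text
time: 10.75
tcp_pos: [0.5064, 0.4027, 0.0946]
eef_rot: [-2.718, -1.574, 0.001]
wrist_force: [-1.0, 0.4, 0.5]
width: 0.0397
```

```bash
python3 -c "
from h import *
rd(3)"
```

```text
t 10.9 F [-1.8899  1.2971  0.7205] T [ 0.1139  0.2601 -0.0075] sd [0.0086 0.0414 0.0204] yaw 1.0498305807910704 w 0.039657597475574555 q6 1.1205820349746416 eff6 -0.00023408158995152917
```

Request:
{"fn": "step_arm", "kwargs": {
  "moves": [
    [-1, 0, 0, 0, -0.06],
    [-1, 0, 0, 0, -0.06]
  ]
}}

```text
time: 11.1
tcp_pos: [0.5064, 0.4026, 0.0946]
eef_rot: [-2.669, -1.656, 0.001]
wrist_force: [-3.1, 1.3, 0.8]
width: 0.04
```

```bash
python3 -c "
from h import *
rd(3)"
```

```text
t 11.25 F [-3.018   1.548   0.6763] T [ 0.1816  0.4133 -0.1328] sd [0.0402 0.0108 0.0415] yaw 1.108454066635449 w 0.03984148523466416 q6 1.0619649554064456 eff6 -0.1614087587222457
```

Request:
{"fn": "step_arm", "kwargs": {
  "moves": [
    [-1, 0, 0, 0, -0.05],
    [-1, 0, 0, 0, -0.05]
  ]
}}

```text
time: 11.45
tcp_pos: [0.5064, 0.4026, 0.0946]
eef_rot: [-2.628, -1.721, 0.001]
wrist_force: [-3.1, 1.0, 0.9]
width: 0.0398
```

```bash
python3 -c "
from h import *
rd(3)"
```

```text
t 11.6 F [-3.6086  2.2191  0.0185] T [0.23   0.5222 0.0179] sd [0.0399 0.0295 0.0176] yaw 1.1584247779025094 w 0.039689972192750424 q6 1.0120578528798325 eff6 -0.020094215869903564
```

Request:
{"fn": "step_arm", "kwargs": {
  "moves": [
    [-1, 0, 0, 0, -0.03],
    [-1, 0, 0, 0, -0.03]
  ]
}}

```text
time: 11.8
tcp_pos: [0.5064, 0.4026, 0.0946]
eef_rot: [-2.601, -1.762, 0.0]
wrist_force: [-4.7, 2.5, 0.4]
width: 0.04
```

```bash
python3 -c "
from h import *
rd(2)"
```

```text
t 11.9 F [-5.0286  1.6663  0.2162] T [0.2553 0.7022 0.0335] sd [0.0017 0.0363 0.0252] yaw 1.1899218691585953 w 0.0399953169054249 q6 0.9806973165058411 eff6 -0.01626544981263578
```

Request:
{"fn": "step_arm", "kwargs": {
  "moves": [
    [-1, 0, 0, 0, -0.04],
    [-1, 0, 0, 0, -0.04]
  ]
}}

```text
time: 12.1
tcp_pos: [0.5064, 0.4026, 0.0945]
eef_rot: [-2.565, -1.813, 0.001]
wrist_force: [-4.4, 1.3, 0.1]
width: 0.0397
```

```bash
python3 -c "
from h import *
rd(2)"
```

```text
t 12.2 F [-4.9402  2.1582  0.0554] T [ 0.2664  0.7281 -0.0039] sd [0.     0.0222 0.0403] yaw 1.2293464380298784 w 0.039505618840464066 q6 0.9412235130440064 eff6 -0.05339450086466968
```

Request:
{"fn": "step_arm", "kwargs": {
  "moves": [
    [-1, 0, 0, 0, -0.04],
    [-1, 0, 0, 0, -0.04]
  ]
}}

```text
time: 12.4
tcp_pos: [0.5064, 0.4026, 0.0946]
eef_rot: [-2.529, -1.864, 0.0]
wrist_force: [-5.4, 1.9, 0.2]
width: 0.0399
```

```bash
python3 -c "
from h import *
rd(2)"
```

```text
t 12.5 F [-4.7052  1.4891 -0.2093] T [0.2354 0.6397 0.1382] sd [0.024  0.0033 0.0025] yaw 1.2695552004061583 w 0.039622439377881485 q6 0.9011081198942595 eff6 0.07872636895626783
```

Request:
{"fn": "step_arm", "kwargs": {
  "moves": [
    [-1, 0, 0, 0, -0.04],
    [-1, 0, 0, 0, -0.04]
  ]
}}

```text
time: 12.7
tcp_pos: [0.5064, 0.4026, 0.0946]
eef_rot: [2.491, 1.914, -0.0]
wrist_force: [-3.9, 2.4, 0.9]
width: 0.04
```

```bash
python3 -c "
from h import *
rd(2)"
```

```text
t 12.8 F [-4.6601  1.9862  0.7704] T [0.305  0.6289 0.1331] sd [0.0006 0.0284 0.0302] yaw 1.3096198745061505 w 0.03987403232290572 q6 0.8610427284038791 eff6 0.09489497635513544
```

Request:
{"fn": "step_arm", "kwargs": {
  "moves": [
    [-1, 0, 0, 0, -0.04],
    [-1, 0, 0, 0, -0.04]
  ]
}}

```text
time: 13.0
tcp_pos: [0.5064, 0.4026, 0.0946]
eef_rot: [2.452, 1.964, -0.0]
wrist_force: [-4.9, 1.0, -0.2]
width: 0.0398
```

```bash
python3 -c "
from h import *
rd(2)"
```

```text
t 13.1 F [-5.2232  1.2982  0.0223] T [0.2614 0.5785 0.3326] sd [0.0139 0.0184 0.0198] yaw 1.3495393944934575 w 0.03979763703955194 q6 0.8211802127334527 eff6 0.27848565950989723
```

Request:
{"fn": "step_arm", "kwargs": {
  "moves": [
    [-1, 0, 0, 0, -0.04],
    [-1, 0, 0, 0, -0.04]
  ]
}}

```text
time: 13.3
tcp_pos: [0.5064, 0.4025, 0.0946]
eef_rot: [2.413, 2.012, -0.001]
wrist_force: [-3.6, 1.6, 1.0]
width: 0.0399
```

```bash
python3 -c "
from h import *
rd(2)"
```

```text
t 13.4 F [-4.5143  1.441   0.8466] T [0.2938 0.6091 0.2358] sd [0.004  0.0163 0.0094] yaw 1.389183537138512 w 0.039706938415220244 q6 0.7815164683898228 eff6 0.16791966743767262
```

Request:
{"fn": "step_arm", "kwargs": {
  "moves": [
    [-1, 0, 0, 0, -0.04],
    [-1, 0, 0, 0, -0.04]
  ]
}}

```text
time: 13.6
tcp_pos: [0.5065, 0.4025, 0.0946]
eef_rot: [-2.373, -2.059, 0.001]
wrist_force: [-4.2, 1.2, 1.6]
width: 0.0398
```

```bash
python3 -c "
from h import *
rd(2)"
```

```text
t 13.7 F [-5.3457  1.8008  0.8753] T [ 0.2631  0.788  -0.0378] sd [0.0198 0.0231 0.001 ] yaw 1.428028116208424 w 0.03965771172343075 q6 0.7424755497979532 eff6 -0.1107129268348217
```

Request:
{"fn": "step_arm", "kwargs": {
  "moves": [
    [-1, 0, 0, 0, -0.04],
    [-1, 0, 0, 0, -0.04]
  ]
}}

```text
time: 13.9
tcp_pos: [0.5065, 0.4026, 0.0946]
eef_rot: [-2.332, -2.105, 0.0]
wrist_force: [-4.7, 2.2, 0.5]
width: 0.0397
```

```bash
python3 -c "
from h import *
rd(2)"
```

```text
t 14.0 F [-4.3128  2.7691 -0.1726] T [ 0.357   0.8037 -0.2262] sd [0.0003 0.031  0.0007] yaw 1.4673377087655428 w 0.03967502262283032 q6 0.7029610415231664 eff6 -0.2889125794172287
```

Request:
{"fn": "step_arm", "kwargs": {
  "moves": [
    [-1, 0, 0, 0, -0.03],
    [-1, 0, 0, 0, -0.03]
  ]
}}

```text
time: 14.2
tcp_pos: [0.5065, 0.4026, 0.0946]
eef_rot: [-2.3, -2.14, 0.0]
wrist_force: [-5.1, 1.5, -0.5]
width: 0.0398
```

```bash
python3 -c "
from h import *
rd(2)"
```

```text
t 14.3 F [-5.1708  1.7446  0.1323] T [ 0.3446  0.7029 -0.0423] sd [0.0358 0.0063 0.0012] yaw 1.4977283697129642 w 0.03949657008853388 q6 0.6727536253159585 eff6 -0.07221259642392397
```

Request:
{"fn": "step_arm", "kwargs": {
  "moves": [
    [-1, 0, 0, 0, -0.05],
    [-1, 0, 0, 0, -0.05]
  ]
}}

```text
time: 14.5
tcp_pos: [0.5065, 0.4026, 0.0946]
eef_rot: [-2.245, -2.197, 0.0]
wrist_force: [-5.5, 1.9, -0.2]
width: 0.0398
```

```bash
python3 -c "
from h import *
rd(2)"
```

```text
t 14.6 F [-4.8816  1.3956  0.8646] T [ 0.3353  0.6773 -0.0573] sd [0.0257 0.0046 0.0054] yaw 1.547933758500618 w 0.03969355604255865 q6 0.6226370711693663 eff6 -0.0726326135918498
```

Request:
{"fn": "step_arm", "kwargs": {
  "moves": [
    [-1, 0, 0, 0, -0.05],
    [-1, 0, 0, 0, -0.05]
  ]
}}

```text
time: 14.8
tcp_pos: [0.5065, 0.4026, 0.0946]
eef_rot: [2.189, 2.253, -0.0]
wrist_force: [-5.0, 1.6, -0.3]
width: 0.0395
```

```bash
python3 -c "
from h import *
rd(2)"
```

```text
t 14.9 F [-4.7297  1.5665 -0.1362] T [0.3121 0.6544 0.0558] sd [0.0026 0.0258 0.0171] yaw 1.598176068736582 w 0.03960440987608082 q6 0.5725108806562903 eff6 0.03759888815693557
```

Request:
{"fn": "step_arm", "kwargs": {
  "moves": [
    [-1, 0, 0, 0, -0.05],
    [-1, 0, 0, 0, -0.05]
  ]
}}

```text
time: 15.1
tcp_pos: [0.5065, 0.4026, 0.0946]
eef_rot: [2.132, 2.307, -0.0]
wrist_force: [-5.0, 1.5, 0.3]
width: 0.0396
```

```bash
python3 -c "
from h import *
rd(2)"
```

```text
t 15.2 F [-4.4671  2.3072 -0.0015] T [0.3158 0.5757 0.197 ] sd [0.0144 0.0076 0.0141] yaw 1.6482867050063663 w 0.03976295623405164 q6 0.5223843574666146 eff6 0.13085240498185158
```

Request:
{"fn": "step_arm", "kwargs": {
  "moves": [
    [-1, 0, 0, 0, -0.05],
    [-1, 0, 0, 0, -0.05]
  ]
}}

```text
time: 15.4
tcp_pos: [0.5065, 0.4025, 0.0945]
eef_rot: [2.074, 2.36, -0.0]
wrist_force: [-5.0, 0.7, 0.9]
width: 0.0399
```

```bash
python3 -c "
from h import *
rd(2)"
```

```text
t 15.5 F [-4.5594  1.3955  0.016 ] T [0.2781 0.5638 0.2231] sd [0.003  0.02   0.0714] yaw 1.6981632476557387 w 0.03979955510022128 q6 0.47248975469455573 eff6 0.10192238492891192
```

Request:
{"fn": "step_arm", "kwargs": {
  "moves": [
    [-1, 0, 0, 0, -0.05],
    [-1, 0, 0, 0, -0.05]
  ]
}}

```text
time: 15.7
tcp_pos: [0.5065, 0.4025, 0.0946]
eef_rot: [2.015, 2.411, -0.0]
wrist_force: [-3.4, 1.6, 0.7]
width: 0.0396
```

```bash
python3 -c "
from h import *
rd(2)"
```

```text
t 15.8 F [-4.1209  0.8809 -0.0762] T [0.2749 0.5588 0.2401] sd [0.0089 0.0156 0.0256] yaw 1.7479132026200106 w 0.03918124342406887 q6 0.4225982241926276 eff6 0.14433536678552628
```

Request:
{"fn": "step_arm", "kwargs": {
  "moves": [
    [-1, 0, 0, 0, -0.04],
    [-1, 0, 0, 0, -0.04]
  ]
}}

```text
time: 16.0
tcp_pos: [0.5065, 0.4025, 0.0945]
eef_rot: [-1.967, -2.449, 0.0]
wrist_force: [-4.1, 2.2, -0.3]
width: 0.0398
```

```bash
python3 -c "
from h import *
rd(2)"
```

```text
t 16.1 F [-4.8773  1.8192 -1.4295] T [ 0.2793  0.6608 -0.07  ] sd [0.0423 0.0153 0.0002] yaw 1.7876769933145504 w 0.04004885589597883 q6 0.38260124873750206 eff6 -0.14662880916148424
```

Request:
{"fn": "step_arm", "kwargs": {
  "moves": [
    [-1, 0, 0, 0, -0.03],
    [-1, 0, 0, 0, -0.03]
  ]
}}

```text
time: 16.3
tcp_pos: [0.5066, 0.4026, 0.0946]
eef_rot: [-1.927, -2.481, 0.0]
wrist_force: [-4.0, 1.6, -0.9]
width: 0.0398
```

```bash
python3 -c "
from h import *
rd(2)"
```

```text
t 16.4 F [-4.5188  1.2258 -0.573 ] T [ 0.2462  0.6061 -0.0162] sd [0.009  0.0037 0.0227] yaw 1.8197630823455837 w 0.039854956300080374 q6 0.3507924606042625 eff6 -0.05880064330995083
```

Request:
{"fn": "step_arm", "kwargs": {
  "moves": [
    [-1, 0, 0, 0, -0.04],
    [-1, 0, 0, 0, -0.04]
  ]
}}

```text
time: 16.6
tcp_pos: [0.5066, 0.4025, 0.0946]
eef_rot: [1.878, 2.519, -0.0]
wrist_force: [-4.1, 1.4, -1.2]
width: 0.0398
```

```bash
python3 -c "
from h import *
rd(2)"
```

```text
t 16.7 F [-4.6085  1.4272 -1.5103] T [ 0.2509  0.6517 -0.0246] sd [0.0008 0.0108 0.0422] yaw 1.8589565340908483 w 0.03964725872754254 q6 0.311615512580556 eff6 -0.09094821056351066
```

Request:
{"fn": "step_arm", "kwargs": {
  "moves": [
    [-1, 0, 0, 0, -0.04],
    [-1, 0, 0, 0, -0.04]
  ]
}}

```text
time: 16.9
tcp_pos: [0.5065, 0.4026, 0.0946]
eef_rot: [1.828, 2.555, -0.0]
wrist_force: [-4.3, 0.6, -2.1]
width: 0.0395
```

```bash
python3 -c "
from h import *
rd(2)"
```

```text
t 17.0 F [-4.6988  1.2739 -2.391 ] T [0.2937 0.6184 0.0333] sd [0.0149 0.0072 0.0117] yaw 1.898486454717256 w 0.03960046003845186 q6 0.2719948582063888 eff6 -0.06095463875681162
```

Request:
{"fn": "step_arm", "kwargs": {
  "moves": [
    [-1, 0, 0, 0, -0.05],
    [-1, 0, 0, 0, -0.05]
  ]
}}

```text
time: 17.2
tcp_pos: [0.5066, 0.4025, 0.0946]
eef_rot: [1.763, 2.6, -0.0]
wrist_force: [-4.4, 0.6, -2.3]
width: 0.0399
```

```bash
python3 -c "
from h import *
rd(2)"
```

```text
t 17.3 F [-3.8601  1.1597 -2.4293] T [0.3293 0.5321 0.0824] sd [0.0105 0.0043 0.0114] yaw 1.948205556164486 w 0.040129204809452444 q6 0.22231697259779906 eff6 0.007831761322449893
```

Request:
{"fn": "step_arm", "kwargs": {
  "moves": [
    [-1, 0, 0, 0, -0.05],
    [-1, 0, 0, 0, -0.05]
  ]
}}

```text
time: 17.5
tcp_pos: [0.5066, 0.4026, 0.0946]
eef_rot: [1.698, 2.643, 0.0]
wrist_force: [-4.0, 0.9, -3.2]
width: 0.04
```

```bash
python3 -c "
from h import *
rd(2)"
```

```text
t 17.6 F [-4.2164  1.4459 -3.0259] T [0.3329 0.4869 0.161 ] sd [0.0005 0.0057 0.002 ] yaw 1.99799753443873 w 0.03969479744690491 q6 0.17250632467068483 eff6 0.05470475647598505
```

Request:
{"fn": "step_arm", "kwargs": {
  "moves": [
    [-1, 0, 0, 0, -0.05],
    [-1, 0, 0, 0, -0.05]
  ]
}}

```text
time: 17.8
tcp_pos: [0.5066, 0.4026, 0.0946]
eef_rot: [1.632, 2.685, 0.0]
wrist_force: [-3.4, 2.2, -3.6]
width: 0.0398
```

```bash
python3 -c "
from h import *
rd(2)"
```

```text
t 17.9 F [-4.4396  0.9072 -2.9308] T [0.3415 0.3662 0.2337] sd [0.0002 0.0422 0.0169] yaw 2.0480135000981967 w 0.03980338732778785 q6 0.12250443955692719 eff6 0.17129431944340467
```

Request:
{"fn": "step_arm", "kwargs": {
  "moves": [
    [-1, 0, 0, 0, -0.05],
    [-1, 0, 0, 0, -0.05]
  ]
}}

```text
time: 18.1
tcp_pos: [0.5066, 0.4026, 0.0946]
eef_rot: [1.564, 2.724, 0.0]
wrist_force: [-3.3, 2.1, -2.7]
width: 0.0394
```

```bash
python3 -c "
from h import *
rd(2)"
```

```text
t 18.2 F [-3.1567  1.9235 -3.5793] T [0.3908 0.3575 0.2288] sd [0.0286 0.0029 0.0112] yaw 2.0978108004845915 w 0.040173200892833286 q6 0.07263732959710945 eff6 0.14367491472512484
```

Request:
{"fn": "step_arm", "kwargs": {
  "moves": [
    [-1, 0, 0, 0, -0.04],
    [-1, 0, 0, 0, -0.04]
  ]
}}

```text
time: 18.4
tcp_pos: [0.5066, 0.4026, 0.0946]
eef_rot: [-1.51, -2.755, -0.0]
wrist_force: [-3.2, 1.3, -4.7]
width: 0.0398
```

```bash
python3 -c "
from h import *
rd(2)"
```

```text
t 18.5 F [-2.8847  1.2232 -3.8981] T [ 0.3384  0.3484 -0.146 ] sd [0.0286 0.0107 0.0089] yaw 2.1375615919127453 w 0.03981163375602175 q6 0.03266756752868562 eff6 -0.1528196269646287
```

Request:
{"fn": "step_arm", "kwargs": {
  "moves": [
    [-1, 0, 0, 0, -0.03],
    [-1, 0, 0, 0, -0.03]
  ]
}}

```text
time: 18.7
tcp_pos: [0.5066, 0.4026, 0.0946]
eef_rot: [-1.466, -2.778, -0.0]
wrist_force: [-2.4, 1.7, -3.3]
width: 0.0398
```

```bash
python3 -c "
from h import *
rd(2)"
```

```text
t 18.8 F [-2.6992  2.2683 -3.6186] T [ 0.2926  0.3131 -0.2182] sd [0.0196 0.0186 0.0139] yaw 2.1694273561520108 w 0.03995813083765056 q6 0.0009600876921801703 eff6 -0.25749399326741695
```

Request:
{"fn": "step_arm", "kwargs": {
  "moves": [
    [-1, 0, 0, 0, -0.03],
    [-1, 0, 0, 0, -0.03]
  ]
}}

```text
time: 19.0
tcp_pos: [0.5066, 0.4025, 0.0946]
eef_rot: [1.423, 2.801, 0.0]
wrist_force: [-1.1, 1.8, -4.0]
width: 0.0394
```

```bash
python3 -c "
from h import *
rd(2)"
```

```text
t 19.1 F [-1.5148  1.4816 -4.6447] T [ 0.3124  0.1518 -0.0242] sd [0.039  0.0148 0.0208] yaw 2.2002206537420355 w 0.03966319260262366 q6 -0.02955505052520585 eff6 -0.11377826565876603
```

Request:
{"fn": "step_arm", "kwargs": {
  "moves": [
    [-1, 0, 0, 0, -0.05],
    [-1, 0, 0, 0, -0.05]
  ]
}}

```text
time: 19.3
tcp_pos: [0.5067, 0.4025, 0.0946]
eef_rot: [1.354, 2.835, 0.0]
wrist_force: [-2.6, 1.9, -4.9]
width: 0.0395
```

```bash
python3 -c "
from h import *
rd(2)"
```

```text
t 19.4 F [-0.7292  0.8228 -5.4226] T [ 0.3247  0.0864 -0.0164] sd [0.0085 0.0206 0.0378] yaw 2.2488654496224565 w 0.03958994139866779 q6 -0.07822392063855868 eff6 -0.12478921562433243
```

Request:
{"fn": "step_arm", "kwargs": {
  "moves": [
    [-1, 0, 0, 0, -0.05],
    [-1, 0, 0, 0, -0.05]
  ]
}}

```text
time: 19.6
tcp_pos: [0.5067, 0.4026, 0.0946]
eef_rot: [1.284, 2.867, 0.0]
wrist_force: [-1.4, 1.7, -6.0]
width: 0.0399
```

```bash
python3 -c "
from h import *
rd(2)"
```

```text
t 19.7 F [-1.0566  2.0321 -5.9929] T [0.4014 0.0268 0.113 ] sd [0.0089 0.0266 0.0245] yaw 2.2982758268560133 w 0.03986972125631394 q6 -0.12772332450660454 eff6 -0.004502063384279609
```

Request:
{"fn": "step_arm", "kwargs": {
  "moves": [
    [-1, 0, 0, 0, -0.05],
    [-1, 0, 0, 0, -0.05]
  ]
}}

```text
time: 19.9
tcp_pos: [0.5067, 0.4026, 0.0946]
eef_rot: [1.212, 2.898, 0.0]
wrist_force: [-0.3, 1.2, -5.9]
width: 0.0399
```

```bash
python3 -c "
from h import *
rd(2)"
```

```text
t 20.0 F [ 0.0058  1.6621 -5.2594] T [ 0.4573 -0.1404  0.1585] sd [0.0018 0.0562 0.0056] yaw 2.348018948367211 w 0.03990663551480003 q6 -0.17749109060944057 eff6 0.05026961909607053
```

Request:
{"fn": "step_arm", "kwargs": {
  "moves": [
    [-1, 0, 0, 0, -0.05],
    [-1, 0, 0, 0, -0.05]
  ]
}}

```text
time: 20.2
tcp_pos: [0.5067, 0.4026, 0.0947]
eef_rot: [1.139, 2.928, 0.0]
wrist_force: [-0.8, 2.1, -6.5]
width: 0.0401
```

```bash
python3 -c "
from h import *
rd(2)"
```

```text
t 20.3 F [-0.8758  1.8883 -5.6833] T [ 0.4793 -0.1569  0.2503] sd [0.0183 0.0035 0.004 ] yaw 2.398002484087386 w 0.03965475729836238 q6 -0.22749829561261253 eff6 0.15296270605176687
```

Request:
{"fn": "step_arm", "kwargs": {
  "moves": [
    [-1, 0, 0, 0, -0.05],
    [-1, 0, 0, 0, -0.05]
  ]
}}

```text
time: 20.5
tcp_pos: [0.5067, 0.4026, 0.0947]
eef_rot: [1.066, 2.955, 0.0]
wrist_force: [0.4, 2.5, -6.2]
width: 0.0395
```

```bash
python3 -c "
from h import *
rd(2)"
```

```text
t 20.6 F [-0.1762  2.1934 -6.1884] T [ 0.5449 -0.1914  0.2352] sd [0.0168 0.0054 0.0219] yaw 2.4478088804039735 w 0.039471031992594025 q6 -0.2773540046611691 eff6 0.14026561751961708
```

Request:
{"fn": "step_arm", "kwargs": {
  "moves": [
    [-1, 0, 0, 0, -0.04],
    [-1, 0, 0, 0, -0.04]
  ]
}}

```text
time: 20.8
tcp_pos: [0.5067, 0.4026, 0.0947]
eef_rot: [1.008, 2.976, 0.0]
wrist_force: [-0.4, 1.6, -5.8]
width: 0.0399
```

```bash
python3 -c "
from h import *
rd(2)"
```

```text
t 20.9 F [ 0.5174  2.5846 -6.1658] T [ 0.5037 -0.2024 -0.0179] sd [0.0018 0.0123 0.0022] yaw 2.487685032695287 w 0.039852683253356044 q6 -0.3173992739267644 eff6 -0.08041869616135955
```

Request:
{"fn": "step_arm", "kwargs": {
  "moves": [
    [-1, 0, 0, 0, -0.03],
    [-1, 0, 0, 0, -0.03]
  ]
}}

```text
time: 21.1
tcp_pos: [0.5067, 0.4026, 0.0947]
eef_rot: [0.96, 2.991, 0.0]
wrist_force: [0.4, 2.8, -6.6]
width: 0.0397
```

```bash
python3 -c "
from h import *
rd(2)"
```

```text
t 21.2 F [ 0.6045  2.7343 -6.8198] T [ 0.5964 -0.3049 -0.0707] sd [0.0121 0.0217 0.0287] yaw 2.519408079085376 w 0.0395108350930363 q6 -0.3489750693475891 eff6 -0.13043659273535013
```

Request:
{"fn": "step_arm", "kwargs": {
  "moves": [
    [-1, 0, 0, 0, -0.03],
    [-1, 0, 0, 0, -0.03]
  ]
}}

```text
time: 21.4
tcp_pos: [0.5067, 0.4026, 0.0947]
eef_rot: [0.914, 3.005, 0.0]
wrist_force: [1.3, 1.9, -6.6]
width: 0.04
```

```bash
python3 -c "
from h import *
rd(2)"
```

```text
t 21.5 F [ 2.1616  3.1599 -5.991 ] T [ 0.6789 -0.3782 -0.1304] sd [0.0129 0.0207 0.0099] yaw 2.549862629020332 w 0.03960253635548732 q6 -0.3793501692097038 eff6 -0.20100600086152554
```

Request:
{"fn": "step_arm", "kwargs": {
  "moves": [
    [-1, 0, 0, 0, -0.03],
    [-1, 0, 0, 0, -0.03]
  ]
}}

```text
time: 21.7
tcp_pos: [0.5067, 0.4026, 0.0947]
eef_rot: [0.869, 3.019, 0.0]
wrist_force: [2.1, 3.1, -7.6]
width: 0.0399
```

```bash
python3 -c "
from h import *
rd(2)"
```

```text
t 21.8 F [ 2.5168  3.0518 -6.8628] T [ 0.6317 -0.509  -0.1921] sd [0.0476 0.0218 0.0004] yaw 2.579893331219402 w 0.03951783250021692 q6 -0.40940714616143814 eff6 -0.2554369904100895
```

Request:
{"fn": "step_arm", "kwargs": {
  "moves": [
    [-1, 0, 0, 0, -0.025],
    [-1, 0, 0, 0, -0.025]
  ]
}}

```text
time: 22.0
tcp_pos: [0.5067, 0.4026, 0.0947]
eef_rot: [0.831, 3.029, 0.0]
wrist_force: [2.1, 3.2, -7.2]
width: 0.0399
```

```bash
python3 -c "
from h import *
rd(2)"
```

```text
t 22.1 F [ 2.5055  2.9272 -7.0598] T [ 0.798  -0.6233 -0.199 ] sd [0.0156 0.0422 0.0081] yaw 2.6049477153197156 w 0.03968530040782021 q6 -0.43442914861040494 eff6 -0.2551308833062649
```

Request:
{"fn": "step_arm", "kwargs": {
  "moves": [
    [0.1, 0, 0, 0, 0],
    [0.1, 0, 0, 0, 0],
    [0.1, 0, 0, 0, 0],
    [-1, 0, 0, 0, 0],
    [-1, 0, 0, 0, 0],
    [-1, 0, 0, 0, 0]
  ]
}}

```text
time: 22.7
tcp_pos: [0.5067, 0.4026, 0.0948]
eef_rot: [0.833, 3.029, 0.0]
wrist_force: [0.3, 1.6, 0.2]
width: 0.0396
```

```bash
python3 -c "
from h import *
rd(2)"
```

```text
t 22.8 F [0.4846 0.8777 0.9501] T [ 0.1176 -0.1708 -0.033 ] sd [0.0118 0.0229 0.0146] yaw 2.6048271634708335 w 0.03978572896360278 q6 -0.43444934303247296 eff6 -0.00363851388101466
```

Request:
{"fn": "step_arm", "kwargs": {
  "moves": [
    [-1, 0, 0, 0, -0.05],
    [-1, 0, 0, 0, -0.05]
  ]
}}

```text
time: 23.0
tcp_pos: [0.5067, 0.4027, 0.0948]
eef_rot: [0.756, 3.049, 0.001]
wrist_force: [-0.7, 1.2, 1.1]
width: 0.0395
```

```bash
python3 -c "
from h import *
rd(2)"
```

```text
t 23.1 F [0.0614 0.7089 1.7677] T [ 0.182  -0.2064 -0.0667] sd [0.0048 0.0125 0.0173] yaw 2.6536685521180967 w 0.039407095238458374 q6 -0.4831293648557158 eff6 -0.18907268531620502
```

Request:
{"fn": "step_arm", "kwargs": {
  "moves": [
    [-1, 0, 0, 0, -0.04],
    [-1, 0, 0, 0, -0.04]
  ]
}}

```text
time: 23.3
tcp_pos: [0.5067, 0.4027, 0.0948]
eef_rot: [0.697, 3.063, 0.001]
wrist_force: [-0.1, 0.3, 1.1]
width: 0.0395
```

```bash
python3 -c "
from h import *
rd(2)"
```

```text
t 23.4 F [-0.0764  1.3836  1.4077] T [ 0.2866 -0.2118 -0.1768] sd [0.0172 0.0062 0.0053] yaw 2.693107477848483 w 0.0399099115336153 q6 -0.5227714316521102 eff6 -0.24025856517255306
```

Request:
{"fn": "step_arm", "kwargs": {
  "moves": [
    [-1, 0, 0, 0, -0.035],
    [-1, 0, 0, 0, -0.035]
  ]
}}

```text
time: 23.6
tcp_pos: [0.5067, 0.4027, 0.0948]
eef_rot: [0.643, 3.075, 0.001]
wrist_force: [1.1, 2.3, 1.2]
width: 0.0394
```

```bash
python3 -c "
from h import *
rd(2)"
```

```text
t 23.7 F [1.5037 1.1741 1.6571] T [ 0.2787 -0.4074 -0.2393] sd [0.0558 0.0177 0.0083] yaw 2.7281200278040156 w 0.040148359990737736 q6 -0.5578365008330899 eff6 -0.28434840962290764
```

Request:
{"fn": "step_arm", "kwargs": {
  "moves": [
    [-1, 0, 0, 0, 0.06],
    [-1, 0, 0, 0, 0.125],
    [-1, 0, 0, 0, 0.125],
    [0.1, 0, 0, 0, 0.125],
    [0.1, 0, 0, 0, 0.125],
    [0.1, 0, 0, 0, 0.125],
    [-1, 0, 0, 0, 0.125],
    [-1, 0, 0, 0, 0.125],
    [-1, 0, 0, 0, 0.125]
  ]
}}

```text
time: 24.6
tcp_pos: [0.5066, 0.4027, 0.0946]
eef_rot: [0.833, 3.029, 0.0]
wrist_force: [1.4, 1.2, -1.1]
width: 0.0398
```

```bash
python3 -c "
from h import *
rd(2)"
```

```text
t 24.7 F [ 0.9719  1.461  -1.5983] T [ 0.2663 -0.2645 -0.0235] sd [0.0378 0.0195 0.0343] yaw 2.6048787082097062 w 0.03975681551075218 q6 -0.434526702025092 eff6 -0.0003910730538336793
```

Request:
{"fn": "step_arm", "kwargs": {
  "moves": [
    [-1, 0, 0, 0, 0.05],
    [-1, 0, 0, 0, 0.1],
    [-1, 0, 0, 0, 0.15],
    [-1, 0, 0, 0, 0.2],
    [-1, 0, 0, 0, 0.25],
    [-1, 0, 0, 0, 0.25]
  ]
}}

```text
time: 25.3
tcp_pos: [0.5065, 0.4027, 0.0946]
eef_rot: [-1.206, -2.901, -0.0]
wrist_force: [0.3, 1.6, -1.1]
width: 0.0396
```

```bash
python3 -c "
from h import *
rd(2)"
```

```text
t 25.4 F [-0.4139  2.0705 -1.8895] T [ 0.2545 -0.1436 -0.0841] sd [0.0441 0.0147 0.003 ] yaw 2.355933387148273 w 0.039394141016653124 q6 -0.18579870473924437 eff6 0.034583882661536336
```

Request:
{"fn": "step_arm", "kwargs": {
  "moves": [
    [-1, 0, 0, 0, 0.05],
    [-1, 0, 0, 0, 0.1],
    [-1, 0, 0, 0, 0.1]
  ]
}}

```text
time: 25.7
tcp_pos: [0.5065, 0.4026, 0.0946]
eef_rot: [-1.347, -2.838, 0.0]
wrist_force: [-0.1, 2.2, -1.7]
width: 0.04
```

```bash
python3 -c "
from h import *
rd(2)"
```

```text
t 25.8 F [ 0.0352  2.2151 -1.539 ] T [ 0.2657 -0.0671 -0.1609] sd [0.0182 0.005  0.0038] yaw 2.2566606220487566 w 0.03966699345714709 q6 -0.08646966928149587 eff6 -0.050709277857095
```

Request:
{"fn": "step_arm", "kwargs": {
  "moves": [
    [-1, 0, 0, 0, 0.05],
    [-1, 0, 0, 0, 0.05]
  ]
}}

```text
time: 26.0
tcp_pos: [0.5066, 0.4026, 0.0946]
eef_rot: [1.417, 2.804, -0.0]
wrist_force: [-0.2, 2.1, -2.6]
width: 0.0399
```

```bash
python3 -c "
from h import *
rd(2)"
```

```text
t 26.1 F [-0.669   1.6859 -1.5632] T [ 0.3429 -0.1944  0.2088] sd [0.0262 0.0002 0.0431] yaw 2.2072050332709123 w 0.039801057296652474 q6 -0.036754715516957776 eff6 0.28646282851696014
```

Request:
{"fn": "step_arm", "kwargs": {
  "moves": [
    [-1, 0, 0, 0, 0.06],
    [-1, 0, 0, 0, 0.12],
    [-1, 0, 0, 0, 0.18],
    [-1, 0, 0, 0, 0.24],
    [-1, 0, 0, 0, 0.3],
    [-1, 0, 0, 0, 0.35],
    [-1, 0, 0, 0, 0.35]
  ]
}}

```text
time: 26.8
tcp_pos: [0.5065, 0.4025, 0.0946]
eef_rot: [-1.883, -2.514, 0.001]
wrist_force: [-0.3, 1.7, -2.7]
width: 0.0399
```

```bash
python3 -c "
from h import *
rd(2)"
```

```text
t 26.9 F [-0.4419  0.5504 -0.8949] T [ 0.1013 -0.0152  0.1725] sd [0.0122 0.0322 0.0301] yaw 1.8571663800043963 w 0.039983635992501196 q6 0.3131816891541086 eff6 0.2617417462170124
```

Request:
{"fn": "step_arm", "kwargs": {
  "moves": [
    [-1, 0, 0, 0, 0.06],
    [-1, 0, 0, 0, 0.12],
    [-1, 0, 0, 0, 0.18],
    [-1, 0, 0, 0, 0.24],
    [-1, 0, 0, 0, 0.3],
    [-1, 0, 0, 0, 0.35],
    [-1, 0, 0, 0, 0.35]
  ]
}}

```text
time: 27.6
tcp_pos: [0.5064, 0.4024, 0.0946]
eef_rot: [-2.292, -2.148, 0.001]
wrist_force: [-2.0, 1.0, 0.1]
width: 0.0401
```

```bash
python3 -c "
from h import *
rd(2)"
```

```text
t 27.7 F [-2.4076 -0.3009 -0.6767] T [-0.0899  0.2291  0.1641] sd [0.0119 0.0084 0.0087] yaw 1.5072410386435702 w 0.03989960265989262 q6 0.6630779389195982 eff6 0.2578374557197094
```

Request:
{"fn": "step_arm", "kwargs": {
  "moves": [
    [-1, 0, 0, 0, 0.06],
    [-1, 0, 0, 0, 0.12],
    [-1, 0, 0, 0, 0.18],
    [-1, 0, 0, 0, 0.24],
    [-1, 0, 0, 0, 0.24]
  ]
}}

```text
time: 28.2
tcp_pos: [0.5062, 0.4024, 0.0946]
eef_rot: [-2.534, -1.857, 0.002]
wrist_force: [-3.5, -1.3, 0.4]
width: 0.0398
```

```bash
python3 -c "
from h import *
rd(2)"
```

```text
t 28.3 F [-4.3162 -1.9141  0.7355] T [-0.2942  0.7657 -0.1163] sd [0.0127 0.0267 0.0284] yaw 1.2670531569227759 w 0.039811514552510696 q6 0.9029520131796043 eff6 0.0170072604669258
```

Request:
{"fn": "step_arm", "kwargs": {
  "moves": [
    [-1, 0, 0, 0, 0.04],
    [-1, 0, 0, 0, 0.06],
    [-1, 0, 0, 0, 0.06]
  ]
}}

```text
time: 28.6
tcp_pos: [0.5062, 0.4024, 0.0945]
eef_rot: [-2.588, -1.781, 0.002]
wrist_force: [-5.1, -1.5, 1.2]
width: 0.0394
```

```bash
python3 -c "
from h import *
rd(2)"
```

```text
t 28.7 F [-4.5752 -1.8199  1.4277] T [-0.3766  0.9824 -0.1161] sd [0.042  0.0549 0.0138] yaw 1.2061375961073466 w 0.03988104263497971 q6 0.9640906176241233 eff6 -0.12459595687687397
```

Request:
{"fn": "step_arm", "kwargs": {
  "moves": [
    [-1, 0, 0, 0, 0.02],
    [-1, 0, 0, 0, 0.02],
    [0.1, 0, 0, 0, 0.02],
    [0.1, 0, 0, 0, 0.02],
    [0.1, 0, 0, 0, 0.02],
    [0.3, 0, 0, 0, 0.02],
    [0.3, 0, 0, -0.03, 0.02],
    [0.3, 0, 0, -0.07, 0.02],
    [0.3, 0, 0, -0.105, 0.02],
    [0.3, 0, 0, -0.105, 0.02]
  ]
}}

```text
time: 29.7
tcp_pos: [0.5084, 0.4038, 0.205]
eef_rot: [-2.606, -1.754, -0.014]
wrist_force: [-0.3, -0.1, 0.0]
width: 0.0601
```

Run:
```python
from h import *
import cv2
rd(1)
d=r.get_image("top");cv2.imwrite("pics/top3.png",d["color"][:,:,::-1])
s=r.sense();R=cv2.Rodrigues(s["eef_rot"])[0];print(s["time"],s["tcp_pos"],s["qpos"])
print(R.T@(np.array([.43,.277,.2])-s["tcp_pos"]), np.arctan2(R[1,0],R[0,0])-.07)
```

```text
t 29.75 F [-0.1922 -0.2153 -0.4619] T [-0.0064 -0.071  -0.027 ] sd [0. 0. 0.] yaw 1.184973853573155 w 0.06033031968982215 q6 0.9853879367566302 eff6 0.0019808879733318463
29.8 [0.5067 0.4027 0.2   ] [ 0.5995  0.5661  1.4214 -0.      1.1529  0.9854]
[-0.1453 -0.0238 -0.0001] 1.1149531845283172
```

View pics/top3.png

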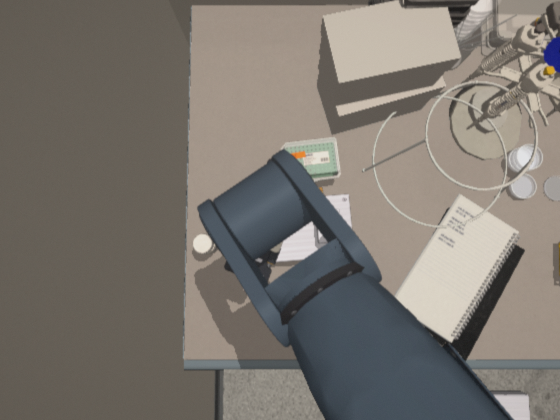

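The arm hides the knob in this view. I released the knob cleanly, so next I'll move to the -x side of the lever, still high, and close the gripper while turning.

Request:
{"fn": "step_arm", "kwargs": {
  "moves": [
    [-1, -0.05, -0.008, 0, 0.14],
    [-1, -0.1, -0.016, 0, 0.28],
    [-1, -0.145, -0.024, 0, 0.42],
    [-1, -0.145, -0.024, 0, 0.56],
    [-1, -0.145, -0.024, 0, 0.7],
    [-1, -0.145, -0.024, 0, 0.84],
    [-1, -0.145, -0.024, 0, 0.98],
    [-1, -0.145, -0.024, 0, 1.115],
    [-1, -0.145, -0.024, 0, 1.115]
  ]
}}

```text
time: 30.7
tcp_pos: [0.4292, 0.277, 0.1983]
eef_rot: [3.139, 0.107, -0.003]
wrist_force: [0.2, 0.2, -0.4]
width: 0.0005
```

Run:
```python
from h import *
import cv2
rd(1)
for n in("wrist","side"):
  d=r.get_image(n);cv2.imwrite(f"pics/{n}4.png",d["color"][:,:,::-1])
s=r.sense();R=cv2.Rodrigues(s["eef_rot"])[0];print(s["time"],s["tcp_pos"],s["qpos"],R)
```

```text
t 30.75 F [ 0.0912  0.1493 -0.0639] T [ 0.0711 -0.0164 -0.0368] sd [0. 0. 0.] yaw 0.07276595405174453 w 0.0002489240973225185 q6 1.9799344711823732 eff6 0.9420175105333328
30.85 [0.4295 0.2771 0.199 ] [0.4819 0.3312 1.7938 0.     1.0178 1.9791] [[ 0.9973  0.0735 -0.0011]
 [ 0.0735 -0.9973 -0.0006]
 [-0.0011  0.0005 -1.    ]]
```

View pics/wrist4.png

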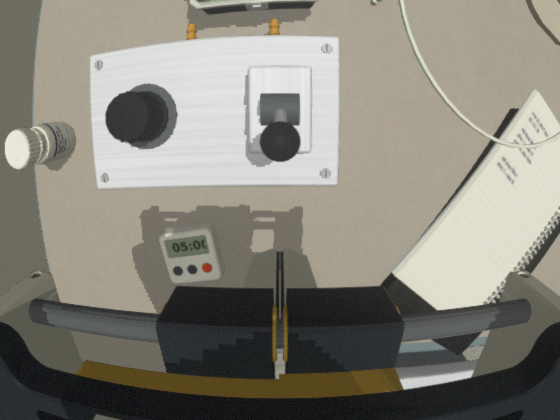

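View pics/side4.png

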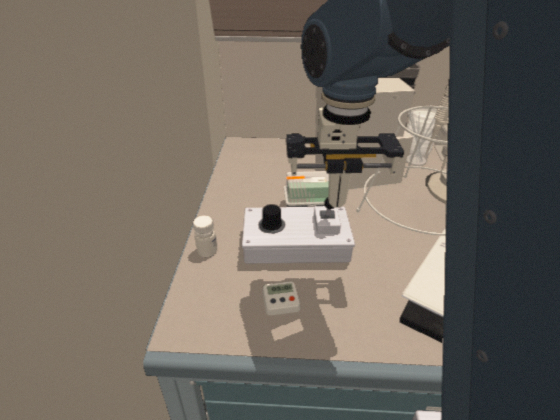

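The ball at (281,141) is centred on the closed fingers (column 280) and the lever is off. Descending and pushing +x.

Request:
{"fn": "step_arm", "kwargs": {
  "moves": [
    [-1, 0, 0, 0.03, 0],
    [-1, 0, 0, 0.06, 0],
    [-1, 0, 0, 0.062, 0],
    [-1, 0.02, 0, 0.062, 0],
    [-1, 0.035, 0, 0.062, 0],
    [-1, 0.045, 0, 0.062, 0],
    [-1, 0.055, 0, 0.062, 0],
    [-1, 0.065, 0, 0.062, 0],
    [-1, 0.075, 0, 0.062, 0],
    [-1, 0.085, 0, 0.062, 0]
  ]
}}

```text
time: 31.85
tcp_pos: [0.5152, 0.2833, 0.1377]
eef_rot: [-3.14, -0.11, 0.0]
wrist_force: [-1.6, 0.1, -1.0]
width: 0.0
```

Run:
```python
from h import *
import cv2
rd(2)
d=r.get_image("wrist");cv2.imwrite(f"pics/wrist5.png",d["color"][:,:,::-1])
s=r.sense();print(s["time"],s["tcp_pos"])
```

```text
t 31.95 F [ 0.2655 -0.1198  0.5451] T [-0.0252  0.0472  0.0036] sd [0.0217 0.0382 0.0058] yaw 0.06959050904537079 w 0.0004572664225258162 q6 1.9245350725235382 eff6 -0.09019140852615237
32.0 [0.5151 0.2832 0.1375]
```

View pics/wrist5.png

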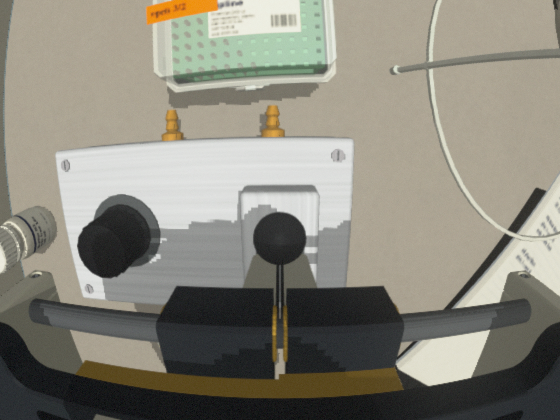

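The lever is moving over, with the ball now at (280,238). Pushing the rest in small steps and watching the force.

Request:
{"fn": "step_arm", "kwargs": {
  "moves": [
    [-1, 0.005, 0, 0, 0],
    [-1, 0.01, 0, 0, 0],
    [-1, 0.013, 0, 0, 0],
    [-1, 0.013, 0, 0, 0]
  ]
}}

```text
time: 32.4
tcp_pos: [0.5212, 0.2836, 0.1369]
eef_rot: [3.136, 0.11, -0.026]
wrist_force: [-37.5, -2.2, 22.4]
width: 0.0004
```

Request:
{"fn": "step_arm", "kwargs": {
  "moves": [
    [-1, 0.003, 0, 0, 0],
    [-1, 0.003, 0, 0, 0]
  ]
}}

```text
time: 32.6
tcp_pos: [0.5216, 0.2837, 0.1368]
eef_rot: [3.135, 0.11, -0.035]
wrist_force: [-52.3, -3.7, 30.7]
width: 0.0003
```

Request:
{"fn": "step_arm", "kwargs": {
  "moves": [
    [-1, 0.003, 0, 0, 0],
    [-1, 0.003, 0, 0, 0]
  ]
}}

```text
time: 32.8
tcp_pos: [0.522, 0.2837, 0.1367]
eef_rot: [3.134, 0.11, -0.045]
wrist_force: [-67.1, -5.1, 42.4]
width: 0.0004
```

It has hit the lever's hard stop, and I pushed further than I needed to (67 N). Backing off and lifting.

Request:
{"fn": "step_arm", "kwargs": {
  "moves": [
    [-1, -0.02, 0, 0, 0],
    [-1, -0.045, 0, 0, 0],
    [-1, -0.045, 0, -0.045, 0],
    [-1, -0.045, 0, -0.08, 0],
    [-1, -0.09, 0, -0.1, 0],
    [-1, -0.13, 0, -0.12, 0],
    [-1, -0.13, 0, -0.12, 0]
  ]
}}

```text
time: 33.5
tcp_pos: [0.4015, 0.2757, 0.2604]
eef_rot: [-3.138, -0.112, -0.005]
wrist_force: [0.4, 0.1, 0.3]
width: 0.0005
```

Run:
```python
from h import *
import cv2
rd(2)
for n in("wrist","side"):
  d=r.get_image(n);cv2.imwrite(f"pics/{n}6.png",d["color"][:,:,::-1])
s=r.sense();print(s["time"],s["tcp_pos"])
```

```text
t 33.6 F [ 0.6023  0.1751 -0.1329] T [ 0.0202 -0.0074  0.0053] sd [0.03   0.002  0.0028] yaw 0.07089065715209385 w 0.0006685570712985382 q6 2.004022449095152 eff6 0.06091349059715867
33.7 [0.4045 0.2755 0.2573]
```

View pics/wrist6.png

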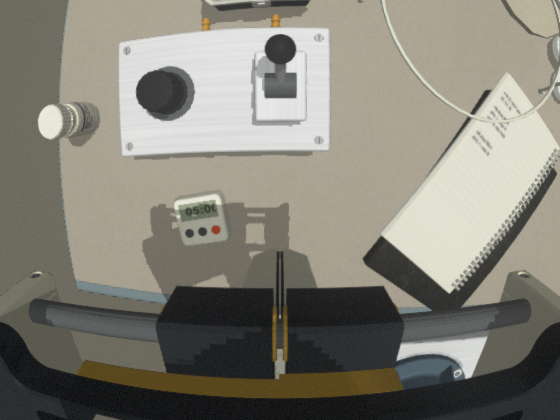

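View pics/side6.png

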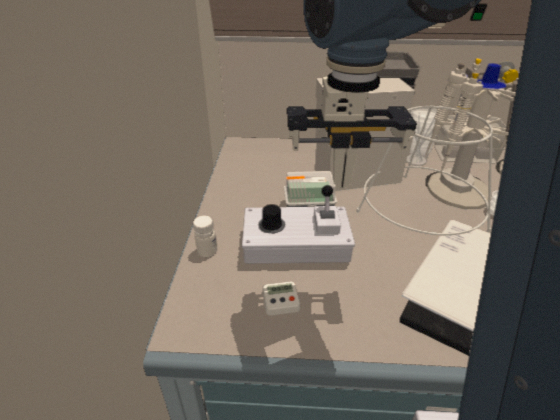

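The lever now leans to the +x side: the ball is at (327,190) in the side view and (280,48) in the wrist view. The bystanders look unmoved. I'll measure the ball.

Run:
```python
from h import *
s=r.get_image("side");w=r.get_image("wrist")
print(at(s,327.2,190.3,.132),wat(w,280,48.5,.132))
import cv2;a=s["color"][180:220,300:360,::-1];cv2.imwrite("pics/s7.png",cv2.resize(a,None,fx=8,fy=8,interpolation=cv2.INTER_CUBIC))
```

```text
[0.5418 0.2835 0.132 ] [0.5418 0.286  0.132 ]
```

View pics/s7.png

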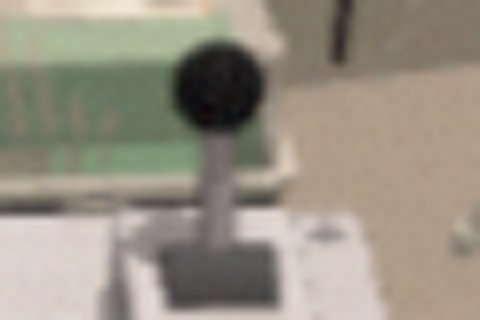

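```bash
python3 -c "
from cell import r
print(r.hand_in(), r.sense()['time'])"
```

```text
the job is handed in; nothing more can be done
the job is handed in; nothing more can be done
```

The knob should be on the fourth click and the lever is fully on. The job is handed in and no verdict was reported; it took about 34 s of the 64 s.

- **End stop:** I turned the knob anticlockwise in small steps, feeling each click in the wrist torque, until the torque rose steadily at about 2 N m/rad with no click. A second grip gave the same: about 0.24 N m at 0.125 rad, well under the 0.45 N m limit.
- **Four clicks:** From position 0 I re-gripped and turned 1.42 rad clockwise, which is 0.02 rad over four clicks. The torque showed clicks 1, 2 and 3 passing. On the fourth I let go while the knob was still being pulled towards its rest position.
- **Lever:** I pushed it over with closed fingertips until it met its hard stop, then backed off and lifted clear. The ball measured x = 0.542, against 0.541 expected for fully on. Wrist force was about zero at the end. The bystanders looked unmoved by eye; I did not measure them.

**What was off or unchecked:**
- **Lever stop:** I pressed it harder than needed, about 80 N in all at the wrist, against the 120 N limit.
- **Early knob readings:** These were hard to read because the first grip was about 2 mm off centre, so I re-gripped.
- **Lever's start position:** The ball's measured travel was 45 mm instead of about 53 mm, so the lever may not have started exactly at off.
- **Knob position:** It has no marks, so the fourth click rests only on the torque and angle count.

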